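Square up a sprung puzzle-box panel

TASK

The front panel of the cracked puzzle box has sprung out of its frame. Slide the wooden square along the counter, without lifting it, until its long arm lies flush along the box's front, pressing the panel home level with the corner posts, and its short arm lies flush along the box's left end (left as seen from the robot), and leave it there snug round that corner. Touch the box only with the square, press gently because the box is cracked, and leave the other things on the counter alone.

Things in the scene. Friction and masses are not known exactly. Their poses are not given: they have to be found in the camera images.
- box: Old tan wooden puzzle box, 110 mm along its x, 150 along its y, 50 high, fixed to the counter; origin: centre of its underside. Front = -x face (x = -55 mm, towards the robot), left end = +y face (y = +75). A 25 mm deep, 190 mm long, 22 mm high batten is screwed down behind its back (+x) face. Yaw up to 0.22 rad. Cracked: more than 40 N from the square is too much.
- box_corner (a point): Front left corner of the box at counter height: the box's point (-55, +75, 0) mm. Axes as the box's. The front has a fixed corner post 20 mm wide at each end, their faces at the box's x = -55 mm, and the sliding panel between them.
- panel_face (a point): Middle of the front panel's outer face, 25 mm up; axes as the box's. Panel 106 mm wide, 46 high, from 2 mm above the counter; slides along the box's x only. It starts 4 to 10 mm proud of the posts' faces, slides in stiffly (4 N at the panel, 8 to 20 N at the tool if it also bears down on the square), stays where left and can sink 1.5 mm behind them, so the square's arm stops on the posts.
- square: Loose L of dark hardwood lying flat, 18 mm thick, about 0.2 kg. Origin: its inner corner, underside. Long arm: x -30 to 0, y -150 to +30 mm, inner edge x = 0; short arm: x 0 to 80, y 0 to 30 mm, inner edge y = 0. Centre of mass x 2, y -37. Starts 40 to 65 mm in front and 30 to 60 mm left of its place (origin at box_corner, axes as the box's), yaw off by up to 0.18 rad. Counter friction 1 to 2 N.
- clamp: Bystander: steel spring clamp, 130 mm long, 80 mm wide, 26 mm high, lying loose to the left; origin near its middle, on the counter.
- tweezers: Bystander: brass tweezers, 190 mm long along their x, 20 mm wide, 8 mm high, lying loose to the right of the box; origin near the middle, on the counter.
- key: Bystander: dark lacquered wooden key, 103 mm long along its x, 43 mm wide, 10 mm high, lying loose to the right of the box; origin near the middle, on the counter.
- switch_panel: Bystander: green enamel panel with two rocker switches, 100 mm by 70 mm, 25 mm high, fixed to the counter beyond and to the left of the box; origin at the centre of its underside.
There are look-alikes about, which are no part of the job. Of the things like the box, leave any that is pink; of the rest the larger one is meant. Of the things that look like the square, the smaller one is meant.

How it is judged:
At the end, for the whole second after the job is handed in: The square lies flat and still with its inner corner within 2 mm (along and across) of the box's front left corner and its arms within 0.015 rad of the box's faces, and the front panel stands no more than 2 mm proud of the corner posts (x of square in the frame of box_corner between -0.002 and 0.002 m and y of square in the frame of box_corner between -0.002 and 0.002 m and angle between the x axis of square and the x axis of box, either way round below 0.015 rad and x of panel_face in the frame of box_corner above -0.002 m and height (world z) of square below 0.003 m and angle between square's own z axis and vertical below 0.03 rad and linear speed of square below 0.01 m/s); the robot touches nothing.
It fails at once if the square presses the cracked box with more than 40 N (contact force between square and box above 40 N).
It fails at once if the robot touches the box itself (contact force between any of the fingers, the arm and box above 1.5 N).
It fails at once if the square is lifted or tipped off the counter (height (world z) of square above 0.012 m or angle between square's own z axis and vertical above 0.2 rad).
It fails at once if a bystander is moved (distance of any of clamp, tweezers, key from where it was at the start of the episode above 0.01 m).
It fails at once if the robot bumps the switch panel (contact force between any of the fingers, the arm and switch_panel above 2 N).
It also fails if it takes over 56 s, if anything falls off the work surface, if the arm or the gripper's body presses on something with over 40 N, if the wrist force passes 120 N, or if a joint passes its speed limit or range.

ROBOT

A 6-joint arm with a two-finger parallel gripper is mounted at the origin on the work surface. World frame = base frame: x ahead of the robot, y to its left, z up, the work surface at z = 0. Lengths are in m, angles in rad, forces in N, time in s.
With the tool pointing down it reaches from about 0.275 to 0.725 m from the base axis. Payload 5.6 kg.
Tool frame: the origin (TCP) lies midway between the tips of the shut fingers; the grasp point (between the pads) lies 19 mm behind it; z points along the fingers, y is the line along which they close (so a half turn about z gives the same grasp; the last joint's range is limited). The gripper opens to 85 mm and grips with 20 to 120 N. Pads are 22 mm wide; open, the fingers measure 114 mm over their backs; the gripper's body (76 mm by 85 mm) begins 54 mm behind the grasp point. The pads swing forward as they close: fully open they stand 13 mm farther back than shut.
Start: joints at [1.408, 0.255, 0.108, 0, -1.424, -0.285], TCP at [0.238, 0.496, 0.208] pointing down, gripper open.
Joint ranges: [-2.95, 2.95], [-1.21, 1.97], [-1.09, 1.5], [-2.87, 1.71], [-2.94, -0.07], [-3.05, 3.05]. Speed limits (rad/s): [2.57, 2.57, 3.14, 3.14, 3.14, 3.14].

INTERFACE

Orientations are given as a rotation vector (axis times angle).
In Python, from plant import env gives the robot as it stands.
- The arm moves only by the tool jog_arm, never from a script. Its argument "steps" is a list of rows, each a list of 3 entries, a list of its own where there are three numbers: the opening, from -1 (shut) to 1 (fully open), so that 0 is half open, then the shift along the world's x, y, z in m, then the turn, a rotation vector about the world's x, y, z in rad. In form: [[gripper, [x, y, z], [rx, ry, rz]], ...]. A call has 1 to 20 rows; each row is the pose to reach, as a shift and turn from the pose commanded when the call began; what a row does not reach only later rows make up. A row lasts 1/12 s, in which the tool goes at most 41.7 mm and 7.16 degrees, less where a joint would pass 70% of its speed; a pose out of reach is approached as far as the arm can. A call with a gripper value outside its range is refused whole. The fingers move at their own pace and stop on an object; "force" is the grip in N (left out, the last holds). Time passes only in rows, so rows that repeat a pose let the fingers close. It gives the time, the measured TCP pose, the force, the opening and the grip force at its end, in the units of the state.
- env.read_state(): the state, without advancing time (a new reading comes with each control period).
- env.read_camera(name): name is "side" or "top" or "wrist"; returns a dict with "pixels" (400x640x3 uint8, red, green, blue), "range_z" (400x640 float32, m along the optical axis (not along the pixel's ray), 0 where there is no reading), "K" (3x3 intrinsics, pixels), "extrinsics" (4x4, takes a point from camera to world coordinates); the wrist camera has in their place "hand_eye" (4x4, takes a point from camera to tool coordinates, whose origin is the TCP and whose axes are the flange's). Camera axes: x right, y up, looking along -z (the intrinsics and any distortion apply to the point x, -y, -z); pixel columns grow to the right and rows downward; lengths in m; the calibration is good to about 2 mm. A picture is of the moment at which its call begins: read the wrist's pose just before it.
- env.close_job(): hands the job in; it is judged then, once.
The state is a dict: "time_s": time; "qpos": joint angles; "joint_vel": joint speeds; "tau": joint torques, N m; "eef_pos": TCP position; "eef_rot": TCP orientation; "force": force on the tool from outside, world axes, zero at the start; "ft_torque": the same for the moment, N m; "width": finger opening in m; "gripper_force": force on a finger pad.
Only numpy, scipy, OpenCV 4.12 (cv2) and the standard library are available. Lean on these libraries where they do the work, as an engineer would, in place of code of your own. Each camera call takes 0.05 s, during which the arm holds its last target. There are 200 camera calls.

## Working session

There is one attempt and no reset: what is moved stays moved. The work goes in short steps, Python scripts to look and compute and a tool call to move; the robot and the scene stay as the last step left them, time stands still between calls to the robot, and variables do not carry over. Pictures are saved under pics/ and viewed, at most 14 in all, crops included, and the job is handed in when it is done.

Besides the shell and the picture viewer there is one more tool, called after ">>>" as a command line: name --argument value ..., lists and objects as JSON in quotes. jog_arm: Moves the arm, as the interface text tells. Its arguments: {"type":"object","properties":{"steps":{"type":"array"},"force":{"type":"number"}},"required":["steps"]}

```bash
mkdir -p pics; ls; python3 - <<'E'
from plant import env
import cv2,numpy as np
s=env.read_state();print({k:np.round(v,3).tolist() for k,v in s.items()})
for n in ("top","side"):
    c=env.read_camera(n);cv2.imwrite(f"pics/{n}0.png",c["pixels"][...,::-1]);np.savez(f"{n}0.npz",**c)
    print(n,np.round(c["K"],1).tolist(),np.round(c["extrinsics"],3).tolist(),[k for k in c])
E
```

```text
pics
{'time_s': 0.0, 'qpos': [1.408, 0.256, 0.107, -0.0, -1.424, -0.285], 'joint_vel': [-0.0, -0.0, -0.0, 0.0, 0.001, -0.001], 'tau': [-0.001, -38.663, 23.794, 5.365, -0.006, -0.0], 'eef_pos': [0.238, 0.495, 0.207], 'eef_rot': [3.061, -0.697, -0.001], 'force': [0.679, -0.083, 0.04], 'ft_torque': [0.005, 0.002, 0.001], 'gripper_force': 0.0, 'width': 0.085}
top [[363.3, 0.0, 314.0], [0.0, 363.3, 201.9], [0.0, 0.0, 1.0]] [[0.003, 0.998, -0.066, 0.499], [-1.0, 0.004, 0.011, 0.072], [0.011, 0.066, 0.998, 0.984], [0.0, 0.0, 0.0, 1.0]] ['pixels', 'range_z', 'K', 'extrinsics']
side [[425.0, 0.0, 322.0], [0.0, 425.0, 207.3], [0.0, 0.0, 1.0]] [[0.708, 0.451, -0.544, -0.046], [-0.706, 0.432, -0.561, -0.567], [-0.018, 0.781, 0.624, 0.737], [0.0, 0.0, 0.0, 1.0]] ['pixels', 'range_z', 'K', 'extrinsics']
```

View pics/top0.png

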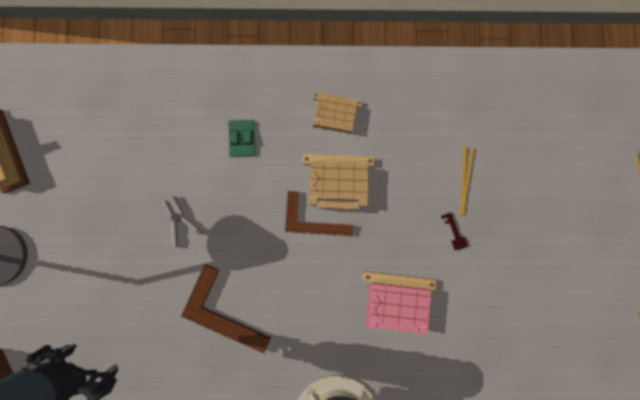

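View pics/side0.png

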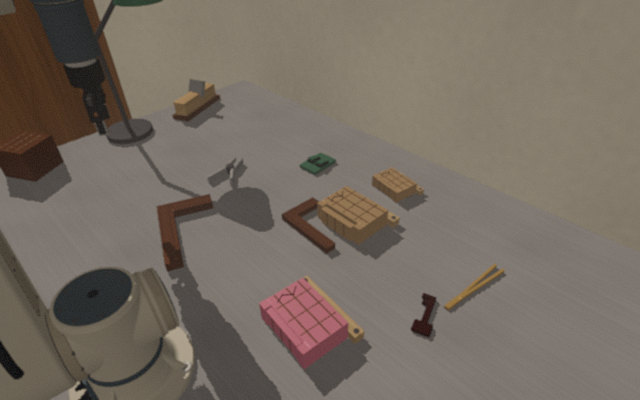

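The top view shows the target tan box at about (339,182) with its front panel proud at (339,206). The small dark square is the L with its outer corner at about (288,231), and the clamp is at (175,222). The look-alikes are the pink box at (400,303), the small box at (336,112) and the big L at (225,312). The side view agrees with this.

```bash
cat > h.py <<'E'
import cv2,numpy as np
from scipy.spatial.transform import Rotation as R
def ray(px,K,T,z):
    """pixels -> world points on plane height z"""
    px=np.atleast_2d(px).astype(float)
    d=np.c_[(px[:,0]-K[0,2])/K[0,0],-(px[:,1]-K[1,2])/K[1,1],-np.ones(len(px))]@T[:3,:3].T
    return T[:3,3]+d*((z-T[2,3])/d[:,2])[:,None]
def cloud(c,T):
    v,u=np.mgrid[0:400,0:640];K=c["K"];r=c["range_z"]
    P=np.stack([(u-K[0,2])/K[0,0]*r,-(v-K[1,2])/K[1,1]*r,-r],-1)
    return P@T[:3,:3].T+T[:3,3]
def squaremask(rgb):
    h=cv2.cvtColor(rgb,cv2.COLOR_RGB2HSV)
    return cv2.inRange(h,(0,90,30),(14,255,150))|cv2.inRange(h,(172,90,30),(180,255,150))
E
python3 - <<'E'
from h import *
c=np.load("top0.npz");T=c["extrinsics"];P=cloud(c,T);rgb=c["pixels"]
hsv=cv2.cvtColor(rgb,cv2.COLOR_RGB2HSV)
for p in [(292,212),(320,229),(339,180),(340,206),(339,161),(250,230),(300,300)]:
    print(p,hsv[p[1],p[0]],np.round(P[p[1],p[0]],3))
roi=np.zeros((400,640),np.uint8);roi[150:245,275:385]=255
m=squaremask(rgb)&roi
n,l,st,ce=cv2.connectedComponentsWithStats(m);print(st[1:])
k=1+st[1:,4].argmax();cn,_=cv2.findContours((l==k).astype(np.uint8),0,1)
print("sq poly",np.round(ray(cv2.approxPolyDP(cn[0],3,True)[:,0],c["K"],T,.018),3).tolist())
b=((P[...,2]>.042)&(P[...,2]<.06)&(roi>0)).astype(np.uint8);print("box px",b.sum())
if b.sum():
    cb,_=cv2.findContours(b,0,1);cb=max(cb,key=cv2.contourArea);r=cv2.minAreaRect(cb)
    print("box rect",r,np.round(ray(cv2.boxPoints(r),c["K"],T,.05),3).tolist())
    print("poly",np.round(ray(cv2.approxPolyDP(cb,2,True)[:,0],c["K"],T,.05),3).tolist())
E
```

```text
(292, 212) [ 11 173  87] [0.536 0.119 0.019]
(320, 229) [ 10 165  94] [0.491 0.045 0.017]
(339, 180) [ 16 126 138] [ 0.618 -0.003  0.05 ]
(340, 206) [ 17 116 161] [ 0.551 -0.006  0.049]
(339, 161) [ 19 115 169] [ 0.674 -0.006  0.019]
(250, 230) [11 23 89] [0.488 0.233 0.001]
(300, 300) [ 14  24 139] [0.303 0.097 0.001]
[[286 191  67  45 999]
 [353 200   1   1   1]]
sq poly [[0.59, 0.13, 0.018], [0.489, 0.135, 0.018], [0.478, -0.038, 0.018], [0.502, -0.038, 0.018], [0.512, 0.106, 0.018], [0.59, 0.106, 0.018]]
box px 2427
box rect ((337.4999694824219, 183.99998474121094), (56.99999237060547, 45.99999237060547), -0.0) [[0.548, 0.074, 0.05], [0.668, 0.074, 0.05], [0.668, -0.074, 0.05], [0.549, -0.073, 0.05]]
poly [[0.668, 0.072, 0.05], [0.558, 0.074, 0.05], [0.558, 0.059, 0.05], [0.566, 0.056, 0.05], [0.551, 0.053, 0.05], [0.549, -0.05, 0.05], [0.561, -0.05, 0.05], [0.564, 0.053, 0.05], [0.574, 0.053, 0.05], [0.572, -0.052, 0.05], [0.556, -0.055, 0.05], [0.556, -0.073, 0.05], [0.663, -0.074, 0.05]]
```

>>> jog_arm --steps '[[1, [0.04, -0.04, 0.02], [0, 0, 0]], [1, [0.08, -0.08, 0.05], [0, 0, 0]], [1, [0.12, -0.12, 0.08], [0, 0, 0]], [1, [0.16, -0.16, 0.1], [0, 0, 0]], [1, [0.2, -0.2, 0.1], [0, 0, 0]], [1, [0.22, -0.24, 0.1], [0, 0, 0]], [1, [0.24, -0.28, 0.1], [0, 0, 0]], [1, [0.26, -0.32, 0.1], [0, 0, 0]], [1, [0.26, -0.36, 0.1], [0, 0, 0]], [1, [0.26, -0.4, 0.1], [0, 0, 0]], [1, [0.26, -0.4, 0.1], [0, 0, 0]], [1, [0.26, -0.4, 0.1], [0, 0, 0]], [1, [0.26, -0.4, 0.1], [0, 0, 0]], [1, [0.26, -0.4, 0.1], [0, 0, 0]]]'

```text
time_s: 1.27
eef_pos: [0.4984, 0.0934, 0.308]
eef_rot: [3.061, -0.704, -0.001]
force: [-0.1, 0.3, -0.3]
width: 0.0854
gripper_force: 0.0
```

```bash
python3 - <<'E'
from plant import env
from h import *
s=env.read_state();c=env.read_camera("wrist");cv2.imwrite("pics/w1.png",c["pixels"][...,::-1])
np.savez("w1.npz",pos=s["eef_pos"],rot=s["eef_rot"],**c);print(np.round(c["hand_eye"],3).tolist(),np.round(c["K"],1).tolist())
E
```

```text
[[0.001, 0.96, 0.279, 0.072], [1.0, -0.001, -0.001, -0.0], [-0.0, 0.279, -0.96, -0.166], [0.0, 0.0, 0.0, 1.0]] [[295.4, 0.0, 320.6], [0.0, 295.4, 199.6], [0.0, 0.0, 1.0]]
```

View pics/w1.png

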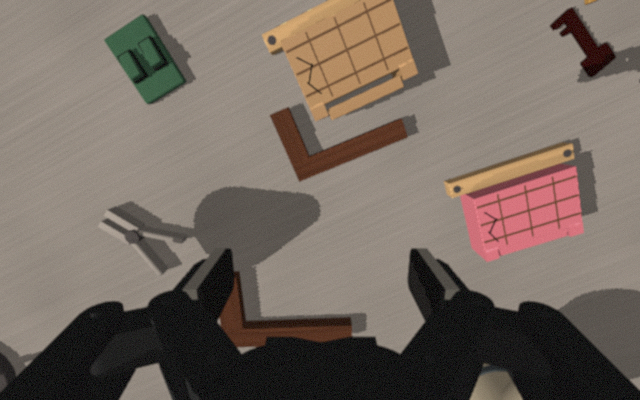

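The wrist view shows the box top at (345,55), with the panel proud at (365,98), and the square's outer corner at (300,178). The clamp at (140,235) is well clear. Next I fit edges for the poses.

```bash
cat >> h.py <<'E'
def wristT(s,c):
    T=np.eye(4);T[:3,:3]=R.from_rotvec(s["rot"] if "rot" in s else s["eef_rot"]).as_matrix();T[:3,3]=s["pos"] if "pos" in s else s["eef_pos"]
    return T@c["hand_eye"]
def line(p):
    """robust line: centre, unit direction, rms"""
    vx,vy,x,y=cv2.fitLine(p.astype(np.float32),cv2.DIST_HUBER,0,.001,.001).ravel()
    e=(p-[x,y])@[-vy,vx];return np.array([x,y]),np.array([vx,vy]),e.std(),len(p)
def contour(mask,c,T,z,guess):
    """subpixel-ish outline (4x upscaled mask) of the component at world point guess, in world xy"""
    m=cv2.resize(mask,None,fx=4,fy=4,interpolation=cv2.INTER_LINEAR);m=(m>127).astype(np.uint8)
    best=None
    for k in cv2.findContours(m,0,cv2.CHAIN_APPROX_NONE)[0]:
        if len(k)<300: continue
        w=ray((k[:,0]+.5)/4-.5,c["K"],T,z)[:,:2]
        if np.linalg.norm(w.mean(0)-guess)<.06 and (best is None or len(w)>len(best)): best=w
    return best
def meet(a,b):
    t=np.linalg.solve(np.c_[a[1],-b[1]],b[0]-a[0]);return a[0]+a[1]*t[0]
def frame(w,f,o,yaw):
    cs,sn=np.cos(yaw),np.sin(yaw);q=w-o
    return np.c_[q@[cs,sn],q@[-sn,cs]]
def measure(c,T,sq0=(.512,.106,0.05),box0=(.557,.074,0.02)):
    P=cloud(c,T);out={}
    w=contour(squaremask(c["pixels"]),c,T,.018,np.array(sq0[:2])+[0,-.03])
    o=np.array(sq0[:2]);yaw=sq0[2]
    for _ in range(3):   # edges in the square's own frame
        q=frame(w,None,o,yaw)
        def sel(a,v,lo,hi): return line(w[(abs(q[:,a]-v)<.009)&(q[:,1-a]>lo)&(q[:,1-a]<hi)])
        oe=sel(0,-.03,-.14,.02);ie=sel(0,0,-.14,-.01);os=sel(1,.03,-.02,.07);is_=sel(1,0,.01,.07)
        d=oe[1]*np.sign(-oe[1]@[np.sin(yaw),-np.cos(yaw)]);yaw=np.arctan2(-d[0],d[1])
        R2=np.array([np.cos(yaw),np.sin(yaw)]),np.array([-np.sin(yaw),np.cos(yaw)])
        x=((oe[0]@R2[0]+.03)+ie[0]@R2[0])/2; y=((os[0]@R2[1]-.03)+is_[0]@R2[1])/2
        # use crossings for exactness
        p1=meet(oe,os)+.03*R2[0]-.03*R2[1]; p2=meet(ie,is_); o=(p1+p2)/2
    out["sq"]=(o,yaw,p1-p2,[np.round(1e3*e[2],2) for e in (oe,ie,os,is_)])
    hm=((P[...,2]>.040)&(P[...,2]<.062)&(P[...,0]<.75)).astype(np.uint8)*255
    hm=cv2.morphologyEx(hm,cv2.MORPH_CLOSE,np.ones((5,5)))
    w=contour(hm,c,T,.05,np.array([.61,0]));o=np.array(box0[:2]);yaw=box0[2]
    for _ in range(3):
        q=frame(w,None,o,yaw)
        l=line(w[(abs(q[:,1])<.009)&(q[:,0]>.01)&(q[:,0]<.1)])
        r=line(w[(abs(q[:,1]+.15)<.009)&(q[:,0]>.01)&(q[:,0]<.1)])
        po=line(w[(abs(q[:,0])<.006)&(((q[:,1]<-.004)&(q[:,1]>-.016))|((q[:,1]>-.146)&(q[:,1]<-.134)))])
        pa=w[(abs(q[:,0]+.007)<.01)&(q[:,1]<-.03)&(q[:,1]>-.12)]
        d=po[1]*np.sign(po[1][1]);yaw=np.arctan2(-d[0],d[1]);o=meet(l,po)
    out["box"]=(o,yaw,[np.arctan2(*(e[1]*np.sign(e[1][0]))[::-1]) for e in (l,r)],"width",abs((l[0]-r[0])@[-np.sin(yaw),np.cos(yaw)]),"panel",np.median(frame(pa,None,o,yaw)[:,0]) if len(pa) else None,po[2:])
    out["rel"]=(frame(out["sq"][0][None],None,o,yaw)[0],out["sq"][1]-yaw)
    return out
def show(o):
    for k,v in o.items(): print(k,[np.round(np.asarray(e,float),4).tolist() if not isinstance(e,str) and e is not None else e for e in v])
E
python3 - <<'E'
from h import *
c=np.load("w1.npz");T=wristT(c,c);show(measure(c,T))
c=np.load("top0.npz");show(measure(c,c["extrinsics"]))
E
```

```text
sq [[0.5149, 0.105], -0.0587, [0.0008, -0.0008], [0.39, 0.39, 0.35, 0.35]]
box [[0.5579, 0.073], -0.0241, [-0.025, -0.0183], 'width', 0.1493, 'panel', -0.008, [0.0003, 75.0]]
rel [[-0.0438, 0.0309], -0.0346]
sq [[0.5133, 0.1068], -0.06, [0.0031, -0.0026], [0.81, 0.94, 0.69, 0.73]]
box [[0.5576, 0.0763], -0.0162, [-0.0357, -0.0064], 'width', 0.1486, 'panel', -0.0087, [0.0008, 38.0]]
rel [[-0.0448, 0.0298], -0.0437]
```

>>> jog_arm --steps '[[1, [0.01, 0.02, -0.02], [0, 0, -0.114]], [1, [0.02, 0.04, -0.04], [0, 0, -0.228]], [1, [0.03, 0.06, -0.06], [0, 0, -0.342]], [1, [0.038, 0.07, -0.08], [0, 0, -0.456]], [1, [0.038, 0.07, -0.1], [0, 0, -0.57]], [1, [0.038, 0.07, -0.12], [0, 0, -0.684]], [1, [0.038, 0.07, -0.14], [0, 0, -0.798]], [1, [0.038, 0.07, -0.16], [0, 0, -0.912]], [1, [0.038, 0.07, -0.18], [0, 0, -1.026]], [1, [0.038, 0.07, -0.2], [0, 0, -1.14]], [1, [0.038, 0.07, -0.23], [0, 0, -1.14]], [1, [0.038, 0.07, -0.26], [0, 0, -1.14]], [1, [0.038, 0.07, -0.28], [0, 0, -1.14]], [1, [0.038, 0.07, -0.292], [0, 0, -1.14]], [1, [0.038, 0.07, -0.3], [0, 0, -1.14]], [1, [0.038, 0.07, -0.3], [0, 0, -1.14]], [1, [0.038, 0.07, -0.3], [0, 0, -1.14]]]'

```text
time_s: 2.73
eef_pos: [0.5361, 0.1666, 0.0084]
eef_rot: [2.204, -2.239, 0.0]
force: [-1.1, 0.1, 0.8]
width: 0.0857
gripper_force: 0.0
```

```bash
python3 - <<'E'
from plant import env
from h import *
s=env.read_state();c=env.read_camera("wrist");cv2.imwrite("pics/w2.png",c["pixels"][...,::-1]);print(np.round(s["eef_pos"],4),np.round(s["force"],2))
m=R.from_rotvec(s["eef_rot"]).as_matrix();print(np.round(m,3).tolist())
E
```

```text
[0.5361 0.1666 0.0084] [-1.08  0.14  0.76]
[[-0.016, -1.0, 0.0], [-1.0, 0.016, -0.0], [0.0, -0.0, -1.0]]
```

View pics/w2.png

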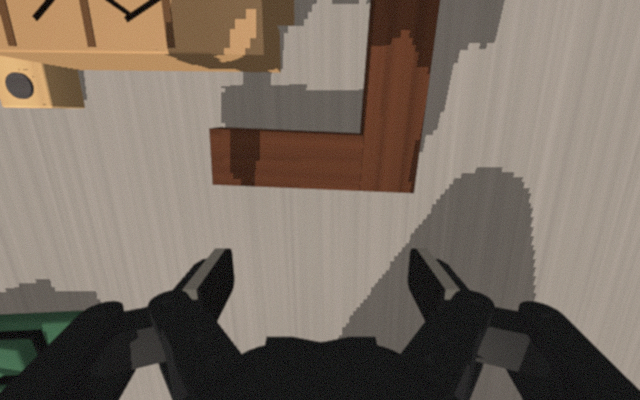

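The wrist view shows the open fingers at (225,270) and (415,270), just clear of the short arm's outer edge, which runs from (212,183) to (415,190). The fingers span nearly its whole length, so I'll narrow the opening, lower a little and push along -y.

>>> jog_arm --steps '[[0.3, [0, 0, 0], [0, 0, -0.005]], [0.3, [0, 0, 0], [0, 0, -0.005]], [0.3, [0, 0, -0.003], [0, 0, -0.005]], [0.3, [0, 0, -0.006], [0, 0, -0.005]], [0.3, [0, -0.004, -0.006], [0, 0, -0.005]], [0.3, [0, -0.008, -0.006], [0, 0, -0.005]], [0.3, [0, -0.012, -0.006], [0, 0, -0.005]], [0.3, [0, -0.015, -0.006], [0, 0, -0.005]], [0.3, [0, -0.018, -0.006], [0, 0, -0.005]], [0.3, [0, -0.021, -0.006], [0, 0, -0.005]], [0.3, [0, -0.024, -0.006], [0, 0, -0.005]], [0.3, [0, -0.027, -0.006], [0, 0, -0.005]], [0.3, [0, -0.03, -0.006], [0, 0, -0.005]], [0.3, [0, -0.033, -0.006], [0, 0, -0.005]], [0.3, [0, -0.035, -0.006], [0, 0, -0.005]], [0.3, [0, -0.035, -0.006], [0, 0, -0.005]]]'

```text
time_s: 4.12
eef_pos: [0.5361, 0.1304, 0.0022]
eef_rot: [2.196, -2.246, -0.0]
force: [-0.2, 0.4, -0.3]
width: 0.0558
gripper_force: 0.0
```

```bash
cat > look.py <<'E'
import sys
from plant import env
from h import *
n=sys.argv[1];g=[float(a) for a in sys.argv[2:5]]
s=env.read_state();c=env.read_camera("top")
cv2.imwrite(f"pics/t{n}.png",cv2.resize(c["pixels"][130:260,240:420,::-1],None,fx=4,fy=4,interpolation=cv2.INTER_CUBIC))
print(np.round(s["eef_pos"],4),np.round(s["force"],2),s["width"])
try: show(measure(c,c["extrinsics"],sq0=g))
except Exception as e: print("fail",e)
E
python3 look.py 1 .515 .09 -.03
```

```text
[0.5361 0.1304 0.0022] [-0.17  0.43 -0.28] 0.05582800918636336
fail OpenCV(4.12.0) /io/opencv/modules/imgproc/src/linefit.cpp:50: error: (-215:Assertion failed) count > 0 in function 'fitLine2D_wods'
```

View pics/t1.png

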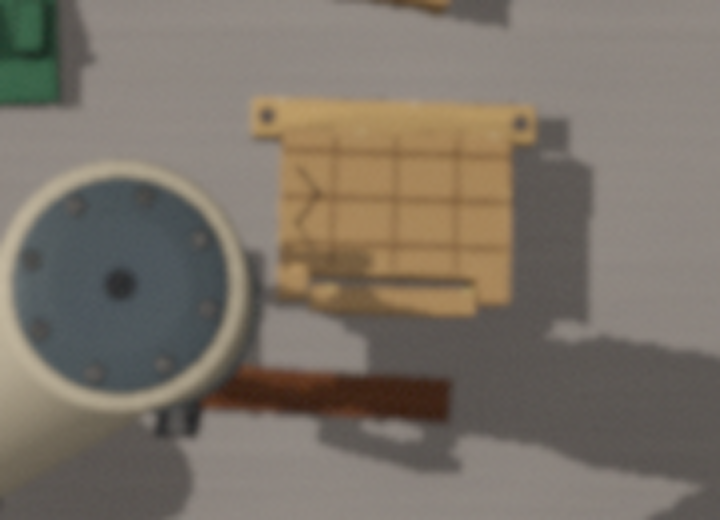

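The top crop shows the hand hiding the corner. The long arm's right end is still at about (450,400), so the square has hardly moved yet. I'll check with the wrist camera.

```bash
python3 - <<'E'
from plant import env
from h import *
s=env.read_state();c=env.read_camera("wrist");cv2.imwrite("pics/w3.png",c["pixels"][...,::-1])
T=wristT(s,c);np.savez("w3.npz",pos=s["eef_pos"],rot=s["eef_rot"],**c)
m=squaremask(c["pixels"]);cn=max(cv2.findContours(m,0,1)[0],key=cv2.contourArea)
a=cv2.approxPolyDP(cn,4,True)[:,0];print(a.tolist(),np.round(ray(a,c["K"],T,.018)[:,:2],4).tolist())
E
```

```text
[[446, 0], [375, 0], [361, 195], [225, 192], [214, 200], [217, 249], [238, 252], [258, 239], [267, 243], [266, 251], [374, 255], [377, 241], [390, 240], [397, 250], [412, 255]] [[0.4792, 0.0123], [0.5105, 0.0117], [0.5152, 0.1008], [0.5864, 0.0977], [0.5927, 0.1019], [0.5945, 0.1302], [0.583, 0.1323], [0.5713, 0.1247], [0.5665, 0.1272], [0.5674, 0.132], [0.5073, 0.1357], [0.5059, 0.1272], [0.4988, 0.1268], [0.4946, 0.1329], [0.4861, 0.1361]]
```

View pics/w3.png

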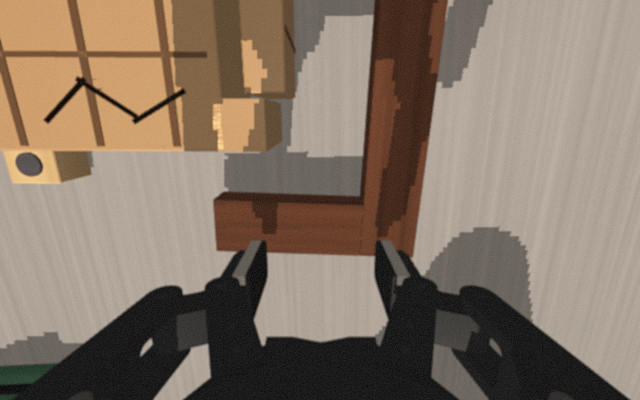

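The wrist view shows the fingertips at (258,239) and (382,241) overlapping the short arm's edge at row ~252. I'll use depth to see whether they are above it or against it.

```bash
python3 - <<'E'
from h import *
c=np.load("w3.npz");T=wristT(c,c);P=cloud(c,T)
for p in [(259,242),(259,246),(259,252),(262,260),(259,280),(383,243),(383,250),(385,260),(320,225),(320,262),(300,245)]: print(p,c["pixels"][p[1],p[0]],np.round(P[p[1],p[0]],4))
E
```

```text
(259, 242) [100  95  88] [0.5668 0.1187 0.0354]
(259, 246) [55 50 48] [0.5658 0.1187 0.04  ]
(259, 252) [23 24 25] [0.5649 0.1193 0.0451]
(262, 260) [30 28 29] [0.5647 0.1254 0.0411]
(259, 280) [15 10 10] [0.5649 0.1309 0.0497]
(383, 243) [97 92 85] [0.5068 0.1197 0.037 ]
(383, 250) [24 28 20] [0.5081 0.1201 0.0439]
(385, 260) [25 26 25] [0.5091 0.1205 0.0527]
(320, 225) [103  61  43] [0.5371 0.1176 0.0169]
(320, 262) [173 162 152] [5.378e-01 1.489e-01 1.000e-04]
(300, 245) [107  65  45] [0.5483 0.1286 0.0184]
```

>>> jog_arm --steps '[[0.3, [0, 0.008, 0], [0, 0, 0]], [0.3, [0, 0.016, 0], [0, 0, 0]], [0.3, [0, 0.024, 0], [0, 0, 0]], [0.3, [0, 0.024, -0.002], [0, 0, 0]], [0.3, [0, 0.024, -0.004], [0, 0, 0]], [0.3, [0, 0.024, -0.006], [0, 0, 0]], [0.3, [0, 0.024, -0.008], [0, 0, 0]], [0.3, [0, 0.024, -0.008], [0, 0, 0]], [0.3, [0, 0.024, -0.008], [0, 0, 0]]]'

```text
time_s: 4.97
eef_pos: [0.536, 0.1544, -0.0061]
eef_rot: [2.196, -2.246, -0.0]
force: [0.6, 0.1, -0.1]
width: 0.0556
gripper_force: 0.0
```

```bash
cat > tip.py <<'E'
from plant import env
from h import *
s=env.read_state();c=env.read_camera("wrist");T=wristT(s,c);P=cloud(c,T);print(np.round(s["eef_pos"],4),np.round(s["force"],2))
t=np.array(s["eef_pos"]);m=(np.linalg.norm(P[...,:2]-t[:2],axis=2)<.06)&(c["range_z"]>.01)&(P[...,2]>.003+0)
m&=(c["pixels"].max(2)<70)
v,u=np.nonzero(m);q=P[m];k=q[:,2].argsort()[:400:40]
print(np.c_[u[k],v[k]].tolist(),np.round(q[k],4).tolist())
E
python3 tip.py
```

```text
[ 0.536   0.1544 -0.0061] [ 0.57  0.06 -0.06]
[[317, 156], [273, 155], [290, 156], [308, 157], [270, 156], [319, 158], [365, 146], [347, 160], [365, 161], [307, 159]] [[0.5377, 0.1046, 0.0031], [0.5606, 0.1033, 0.0054], [0.5516, 0.1038, 0.0068], [0.5423, 0.1044, 0.008], [0.5615, 0.1033, 0.0092], [0.5366, 0.1047, 0.0103], [0.5137, 0.099, 0.0113], [0.5227, 0.1056, 0.0125], [0.5139, 0.1062, 0.0136], [0.5425, 0.1044, 0.0146]]
```

```bash
sed -i 's/^m&=.*/m\&=(abs(P[...,1]-t[1])<.02)\&(c["pixels"].max(2)<130)\&(P[...,2]>.006)\&(abs(P[...,0]-t[0])>.02)/' tip.py; sed -i 's/400:40/1200:100/' tip.py; python3 tip.py
```

```text
[ 0.5361  0.1545 -0.0059] [0.67 0.22 0.54]
[[412, 218], [387, 219], [413, 221], [266, 263], [375, 279], [383, 243], [263, 250], [262, 250], [382, 247], [261, 250], [254, 248], [257, 250]] [[0.4894, 0.1361, 0.0156], [0.5028, 0.1356, 0.0177], [0.4897, 0.1366, 0.0185], [0.5649, 0.1558, 0.0241], [0.5096, 0.1646, 0.0266], [0.5066, 0.144, 0.0283], [0.5646, 0.1458, 0.0297], [0.5648, 0.1451, 0.0311], [0.5079, 0.1441, 0.0324], [0.5647, 0.1439, 0.0336], [0.5676, 0.1423, 0.0347], [0.566, 0.1427, 0.0359]]
```

>>> jog_arm --steps '[[0.3, [0, 0, -0.001], [0, 0, 0]], [0.3, [0, 0, -0.002], [0, 0, 0]], [0.3, [0, 0, -0.003], [0, 0, 0]], [0.3, [0, 0, -0.003], [0, 0, 0]]]'

```text
time_s: 5.4
eef_pos: [0.5359, 0.1547, -0.0091]
eef_rot: [2.196, -2.246, -0.0]
force: [0.8, 0.9, 0.3]
width: 0.0554
gripper_force: 0.0
```

>>> jog_arm --steps '[[0.3, [0, 0, -0.0015], [0, 0, 0]], [0.3, [0, 0, -0.003], [0, 0, 0]], [0.3, [0, 0, -0.0045], [0, 0, 0]], [0.3, [0, 0, -0.006], [0, 0, 0]], [0.3, [0, 0, -0.006], [0, 0, 0]]]'

```text
time_s: 5.82
eef_pos: [0.5359, 0.1546, -0.0152]
eef_rot: [2.196, -2.245, -0.0]
force: [0.2, 0.2, 0.6]
width: 0.0556
gripper_force: 0.0
```

```bash
python3 tip.py
```

```text
[ 0.5359  0.1546 -0.0152] [0.21 0.24 0.58]
[[267, 261], [376, 250], [377, 242], [264, 244], [389, 243], [265, 270], [391, 243], [400, 253], [263, 271], [407, 254], [249, 248], [261, 273]] [[0.5648, 0.1566, 0.0113], [0.509, 0.1495, 0.0154], [0.5089, 0.1444, 0.0171], [0.5643, 0.144, 0.0176], [0.5033, 0.1445, 0.0181], [0.5645, 0.1576, 0.0188], [0.5028, 0.1436, 0.0202], [0.4986, 0.1483, 0.0216], [0.5647, 0.1558, 0.0228], [0.496, 0.1476, 0.0241], [0.5697, 0.1424, 0.0251], [0.5649, 0.1548, 0.0264]]
```

>>> jog_arm --steps '[[0.3, [0, 0, -0.001], [0, 0, 0]], [0.3, [0, 0, -0.002], [0, 0, 0]], [0.3, [0, 0, -0.003], [0, 0, 0]], [0.3, [0, 0, -0.004], [0, 0, 0]], [0.3, [0, 0, -0.005], [0, 0, 0]], [0.3, [0, 0, -0.005], [0, 0, 0]]]'

```text
time_s: 6.37
eef_pos: [0.5359, 0.1547, -0.0201]
eef_rot: [2.196, -2.246, -0.0]
force: [-0.1, -0.3, 0.1]
width: 0.0555
gripper_force: 0.0
```

```bash
python3 tip.py
```

```text
[ 0.5359  0.1547 -0.0201] [-0.12 -0.33  0.1 ]
[[267, 262], [260, 240], [375, 278], [402, 251], [376, 282], [263, 268], [423, 231], [417, 228], [384, 230], [389, 247], [239, 256], [379, 281]] [[0.5649, 0.1572, 0.0064], [0.5667, 0.143, 0.0102], [0.5094, 0.1641, 0.0125], [0.4971, 0.1485, 0.0142], [0.5095, 0.1645, 0.0155], [0.5649, 0.1549, 0.0169], [0.4888, 0.1369, 0.0174], [0.4919, 0.1352, 0.0179], [0.5072, 0.1357, 0.0183], [0.5047, 0.1439, 0.0192], [0.5748, 0.1464, 0.0204], [0.5093, 0.1603, 0.0215]]
```

>>> jog_arm --steps '[[0.3, [0, -0.004, 0], [0, 0, 0]], [0.3, [0, -0.007, 0], [0, 0, 0]], [0.3, [0, -0.009, 0], [0, 0, 0]], [0.3, [0, -0.011, 0], [0, 0, 0]], [0.3, [0, -0.013, 0], [0, 0, 0]], [0.3, [0, -0.016, 0], [0, 0, 0]], [0.3, [0, -0.019, 0], [0, 0, 0]], [0.3, [0, -0.022, 0], [0, 0, 0]], [0.3, [0, -0.025, 0], [0, 0, 0]], [0.3, [0, -0.028, 0], [0, 0, 0]], [0.3, [0, -0.031, 0], [0, 0, 0]], [0.3, [0, -0.033, 0], [0, 0, 0]], [0.3, [0, -0.033, 0], [0, 0, 0]]]'

```text
time_s: 7.5
eef_pos: [0.5361, 0.1212, -0.0198]
eef_rot: [2.196, -2.246, 0.0]
force: [-0.3, -0.3, -0.1]
width: 0.0555
gripper_force: 0.0
```

```bash
python3 - <<'E'
from plant import env
from h import *
s=env.read_state();c=env.read_camera("wrist");cv2.imwrite("pics/w4.png",c["pixels"][...,::-1]);T=wristT(s,c)
m=squaremask(c["pixels"]);cn=max(cv2.findContours(m,0,1)[0],key=cv2.contourArea)
a=cv2.approxPolyDP(cn,4,True)[:,0];print(np.c_[a,np.round(1e3*ray(a,c["K"],T,.018)[:,:2])].astype(int).tolist())
E
python3 look.py 2 .512 .08 -.02
```

```text
[[455, 0, 484, 10], [372, 0, 515, 9], [363, 177, 517, 77], [265, 176, 561, 76], [256, 188, 565, 81], [190, 186, 594, 80], [197, 243, 595, 107], [427, 244, 487, 110]]
[ 0.536   0.1212 -0.0198] [-0.39  0.02 -0.1 ] 0.05534534307432366
fail OpenCV(4.12.0) /io/opencv/modules/imgproc/src/linefit.cpp:50: error: (-215:Assertion failed) count > 0 in function 'fitLine2D_wods'
```

View pics/w4.png

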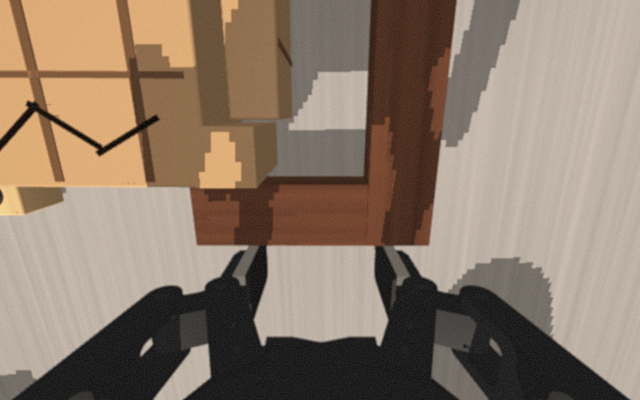

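The wrist view shows the short arm pushed across. Its outer edge runs from (197,243) to (427,244), and the inner corner at (363,177) now lies about 3 mm left of the box's end. I'll nudge 2 mm more, then go round to the front.

>>> jog_arm --steps '[[0.3, [0, -0.001, 0], [0, 0, 0]], [0.3, [0, -0.002, 0], [0, 0, 0]], [0.3, [0, -0.002, 0], [0, 0, 0]], [0.3, [0, 0.015, 0], [0, 0, 0]], [0.3, [0, 0.03, 0.02], [0, 0, 0]], [0.3, [0, 0.03, 0.06], [0, 0, 0]], [0.3, [0, 0.03, 0.1], [0, 0, 0]], [0.3, [-0.01, 0.01, 0.12], [0, 0, 0.12]], [0.3, [-0.02, 0, 0.12], [0, 0, 0.24]], [0.3, [-0.03, -0.01, 0.12], [0, 0, 0.36]], [0.3, [-0.04, -0.02, 0.12], [0, 0, 0.48]], [0.3, [-0.05, -0.03, 0.12], [0, 0, 0.6]], [0.3, [-0.06, -0.045, 0.12], [0, 0, 0.72]], [0.3, [-0.07, -0.06, 0.12], [0, 0, 0.84]], [0.3, [-0.08, -0.075, 0.12], [0, 0, 0.96]], [0.3, [-0.086, -0.09, 0.12], [0, 0, 1.08]], [0.3, [-0.086, -0.103, 0.12], [0, 0, 1.2]], [0.3, [-0.086, -0.103, 0.12], [0, 0, 1.32]], [0.3, [-0.086, -0.103, 0.12], [0, 0, 1.44]], [0.3, [-0.086, -0.103, 0.12], [0, 0, 1.571]]]'

```text
time_s: 9.27
eef_pos: [0.4499, 0.0182, 0.1002]
eef_rot: [3.141, -0.035, -0.0]
force: [-0.5, -0.9, -0.1]
width: 0.0557
gripper_force: 0.0
```

>>> jog_arm --steps '[[0.3, [0, 0, 0], [0, -0.06, 0]], [0.3, [0, 0, 0], [0, -0.12, 0]], [0.3, [0, 0, 0], [0, -0.12, 0]]]'

```text
time_s: 9.52
eef_pos: [0.4476, 0.018, 0.0995]
eef_rot: [-3.134, 0.044, -0.189]
force: [-1.2, -0.5, -0.9]
width: 0.0555
gripper_force: 0.0
```

```bash
python3 - <<'E'
from plant import env
from h import *
s=env.read_state();c=env.read_camera("wrist");cv2.imwrite("pics/w5.png",c["pixels"][...,::-1]);T=wristT(s,c)
print(np.round(R.from_rotvec(s["eef_rot"]).as_matrix(),3).tolist())
np.savez("w5.npz",pos=s["eef_pos"],rot=s["eef_rot"],**c)
m=squaremask(c["pixels"]);cn=max(cv2.findContours(m,0,1)[0],key=cv2.contourArea)
a=cv2.approxPolyDP(cn,4,True)[:,0];print(np.c_[a,np.round(1e3*ray(a,c["K"],T,.018)[:,:2])].astype(int).tolist())
try: show(measure(c,T,(.517,.076,-.022)))
except Exception as e: print(e)
E
python3 look.py 3 .517 .076 -.02
```

```text
[[0.992, -0.028, 0.12], [-0.028, -1.0, -0.0], [0.12, -0.003, -0.993]]
[[205, 34, 594, 106], [214, 169, 486, 108], [422, 167, 483, -70], [422, 134, 511, -69], [252, 135, 514, 74], [249, 78, 560, 73], [237, 67, 568, 83], [237, 34, 593, 81]]
sq [[0.5147, 0.0749], -0.0205, [0.0009, 0.0063], [0.26, 0.27, 0.23, 1.83]]
box [[0.5554, 0.0735], -0.027, [-0.0436, -0.0048], 'width', 0.1493, 'panel', -0.0081, [0.0002, 136.0]]
rel [[-0.0407, 0.0003], 0.0066]
[0.4484 0.0183 0.1   ] [-0.57 -0.2   0.5 ] 0.05578086783676581
sq [[0.5144, 0.0803], -0.0237, [0.0025, -0.0023], [0.75, 0.83, 0.7, 0.86]]
box [[0.5576, 0.0763], -0.0162, [-0.0357, -0.0064], 'width', 0.1486, 'panel', -0.0087, [0.0008, 38.0]]
rel [[-0.0432, 0.0033], -0.0074]
```

View pics/w5.png

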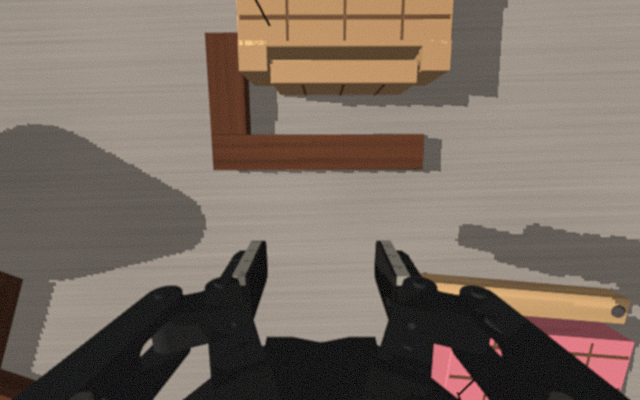

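The wrist view shows the square aligned with the box. Its long arm runs from (214,169) to (422,167), 42 mm short of the front, and there is a side gap of about 4 mm at (245,90). Next I lower behind the long arm and push +x.

>>> jog_arm --steps '[[0.3, [0, 0, -0.03], [0, 0, 0]], [0.3, [0, 0, -0.06], [0, 0, 0]], [0.3, [0, 0, -0.09], [0, 0, 0]], [0.3, [0, 0, -0.11], [0, 0, 0]], [0.3, [0, 0, -0.115], [0, 0, 0]], [0.3, [0, 0, -0.119], [0, 0, 0]], [0.3, [0, 0, -0.12], [0, 0, 0]], [0.3, [0, 0, -0.12], [0, 0, 0]]]'

```text
time_s: 10.28
eef_pos: [0.4513, 0.0191, -0.0188]
eef_rot: [-3.133, 0.043, -0.191]
force: [0.0, 0.2, 0.2]
width: 0.0555
gripper_force: 0.0
```

```bash
sed -i 's/abs(P\[...,1\]-t\[1\])<.02)/abs(P[...,0]-t[0])<.025)/; s/abs(P\[...,0\]-t\[0\])>.02/abs(P[...,1]-t[1])>.02/' tip.py; python3 tip.py
```

```text
[ 0.4513  0.0191 -0.0188] [0.01 0.17 0.24]
[[267, 261], [266, 272], [377, 252], [378, 242], [264, 282], [262, 244], [388, 246], [261, 254], [383, 248], [260, 248], [385, 250], [237, 259]] [[0.4468, 0.0468, 0.0069], [0.4427, 0.0467, 0.0115], [0.453, -0.0092, 0.0145], [0.4587, -0.0094, 0.0163], [0.4402, 0.0466, 0.0177], [0.4599, 0.0462, 0.0189], [0.4579, -0.0133, 0.0203], [0.4559, 0.0464, 0.0215], [0.4577, -0.0105, 0.0226], [0.4595, 0.0462, 0.0237], [0.4575, -0.0109, 0.0249], [0.4553, 0.0565, 0.0258]]
```

>>> jog_arm --steps '[[0.3, [0.008, 0, 0], [0, 0, 0]], [0.3, [0.016, 0, 0], [0, 0, 0]], [0.3, [0.021, 0, 0], [0, 0, 0]], [0.3, [0.024, 0, 0], [0, 0, 0]], [0.3, [0.027, 0, 0], [0, 0, 0]], [0.3, [0.03, 0, 0], [0, 0, 0]], [0.3, [0.033, -0.001, 0], [0, 0, 0]], [0.3, [0.036, -0.001, 0], [0, 0, 0]], [0.3, [0.039, -0.001, 0], [0, 0, 0]], [0.3, [0.042, -0.001, 0], [0, 0, 0]], [0.3, [0.045, -0.001, 0], [0, 0, 0]], [0.3, [0.048, -0.001, 0], [0, 0, 0]], [0.3, [0.051, -0.001, 0], [0, 0, 0]], [0.3, [0.054, -0.001, 0], [0, 0, 0]], [0.3, [0.054, -0.001, 0], [0, 0, 0]]]'

```text
time_s: 11.58
eef_pos: [0.505, 0.0179, -0.0197]
eef_rot: [-3.134, 0.043, -0.189]
force: [0.6, 0.3, -0.2]
width: 0.0554
gripper_force: 0.0
```

```bash
python3 - <<'E'
from plant import env
from h import *
s=env.read_state();c=env.read_camera("wrist");cv2.imwrite("pics/w6.png",c["pixels"][...,::-1]);T=wristT(s,c)
np.savez("w6.npz",pos=s["eef_pos"],rot=s["eef_rot"],**c)
m=squaremask(c["pixels"]);cn=max(cv2.findContours(m,0,1)[0],key=cv2.contourArea)
a=cv2.approxPolyDP(cn,4,True)[:,0];print(np.c_[a,np.round(1e3*ray(a,c["K"],T,.018)[:,:2])].astype(int).tolist())
E
```

```text
[[104, 0, 621, 105], [131, 242, 516, 107], [507, 240, 513, -71], [513, 181, 541, -72], [453, 175, 544, -44], [205, 179, 545, 69], [200, 154, 557, 71], [156, 154, 557, 91], [141, 0, 621, 89]]
```

View pics/w6.png

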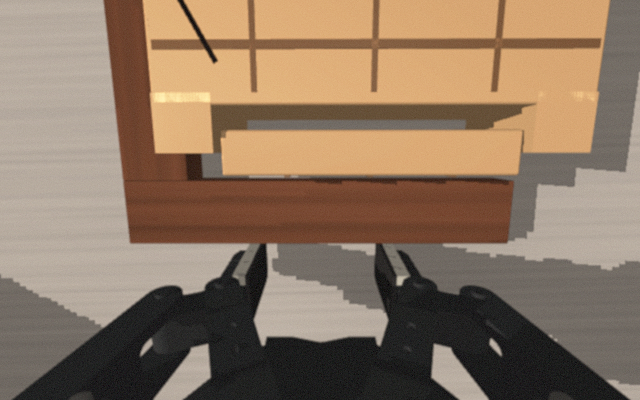

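The wrist view shows the long arm (rows 180 to 242) right at the panel face (row 176), parallel, with about 10 mm still to go. I'll push on slowly and watch the force.

>>> jog_arm --steps '[[0.3, [0.001, 0, 0], [0, 0, 0]], [0.3, [0.002, 0, 0], [0, 0, 0]], [0.3, [0.003, 0, 0], [0, 0, 0]], [0.3, [0.004, 0, 0], [0, 0, 0]], [0.3, [0.005, 0, 0], [0, 0, 0]], [0.3, [0.006, 0, 0], [0, 0, 0]], [0.3, [0.007, 0, 0], [0, 0, 0]]]'

```text
time_s: 12.22
eef_pos: [0.51, 0.0176, -0.0201]
eef_rot: [-3.135, 0.044, -0.185]
force: [-9.4, 2.2, 8.2]
width: 0.055
gripper_force: 4.8
```

>>> jog_arm --steps '[[0.3, [0.0007, 0, 0], [0, 0, 0]], [0.3, [0.0014, 0, 0], [0, 0, 0]], [0.3, [0.002, 0, 0], [0, 0, 0]]]'

```text
time_s: 12.47
eef_pos: [0.5105, 0.0174, -0.0205]
eef_rot: [-3.135, 0.045, -0.181]
force: [-12.1, 2.8, 9.6]
width: 0.0557
gripper_force: 6.0
```

```bash
cat > wl.py <<'E'
import sys
from plant import env
from h import *
s=env.read_state();c=env.read_camera("wrist");cv2.imwrite(f"pics/w{sys.argv[1]}.png",c["pixels"][...,::-1]);T=wristT(s,c)
P=cloud(c,T);m=squaremask(c["pixels"]);cn=max(cv2.findContours(m,0,1)[0],key=cv2.contourArea)
a=cv2.approxPolyDP(cn,4,True)[:,0];print(np.c_[a,np.round(1e3*ray(a,c["K"],T,.018)[:,:2],1)].tolist())
# post/panel fronts at z=.05: first depth>.042 point going up each world-y strip
b=(P[...,2]>.042)&(P[...,2]<.056)&(c["pixels"].min(2)>60)
for y in (.06,.03,-.0,-.03,-.06): 
    q=P[b&(abs(P[...,1]-y)<.005)];print(y,np.round(np.percentile(q[:,0],1),4) if len(q) else None)
print(np.round(s["eef_pos"],4),np.round(s["force"],1),np.round(s["ft_torque"],2))
E
python3 wl.py 7
```

```text
[[101.0, 0.0, 626.3, 104.6], [129.0, 244.0, 521.3, 107.2], [507.0, 242.0, 517.6, -71.2], [513.0, 190.0, 542.3, -72.0], [224.0, 191.0, 545.4, 60.2], [220.0, 180.0, 550.5, 61.6], [201.0, 180.0, 550.7, 70.3], [196.0, 170.0, 555.3, 72.1], [154.0, 171.0, 555.4, 91.2], [138.0, 0.0, 625.9, 89.3]]
0.06 0.5574
0.03 0.5495
-0.0 0.5487
-0.03 0.5479
-0.06 0.5546
[ 0.5105  0.0174 -0.0205] [-12.1   2.8   9.6] [1.05 4.07 0.23]
```

View pics/w7.png

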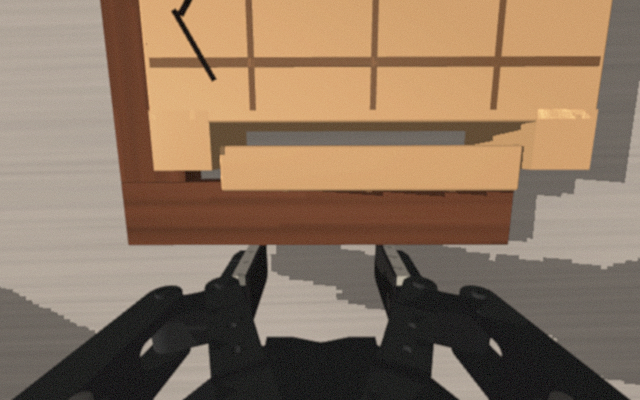

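The wrist view shows the square touching the panel (row 190). The panel hasn't moved yet and stands about 7 mm proud of the posts. The tool is bearing down, so I'll ease it up slightly while pushing.

>>> jog_arm --steps '[[0.3, [0, 0, 0.001], [0, 0, 0]], [0.3, [0.001, 0, 0.001], [0, 0, 0]], [0.3, [0.002, 0, 0.002], [0, 0, 0]], [0.3, [0.002, 0, 0.002], [0, 0, 0]]]'

```text
time_s: 12.85
eef_pos: [0.5134, 0.0173, -0.019]
eef_rot: [-3.135, 0.045, -0.182]
force: [-5.4, 0.1, -3.0]
width: 0.0555
gripper_force: 2.5
```

>>> jog_arm --steps '[[0.3, [0.001, 0, 0], [0, 0, 0]], [0.3, [0.002, 0, 0], [0, 0, 0]], [0.3, [0.003, 0, 0], [0, 0, 0]], [0.3, [0.003, 0, 0], [0, 0, 0]]]'

```text
time_s: 13.18
eef_pos: [0.5166, 0.0173, -0.0189]
eef_rot: [-3.135, 0.045, -0.183]
force: [-5.4, 0.5, -4.4]
width: 0.0557
gripper_force: 2.5
```

>>> jog_arm --steps '[[0.3, [0.001, 0, 0.0005], [0, 0, 0]], [0.3, [0.0015, 0, 0.0005], [0, 0, 0]], [0.3, [0.0015, 0, 0.0005], [0, 0, 0]]]'

```text
time_s: 13.43
eef_pos: [0.5179, 0.0172, -0.0183]
eef_rot: [-3.135, 0.045, -0.183]
force: [-6.9, 0.4, -2.0]
width: 0.0552
gripper_force: 3.1
```

```bash
python3 wl.py 8
```

```text
[[104.0, 0.0, 634.8, 104.8], [129.0, 243.0, 528.5, 108.6], [505.0, 241.0, 524.7, -71.7], [511.0, 188.0, 550.3, -72.6], [160.0, 191.0, 553.2, 90.7], [142.0, 0.0, 634.3, 88.8]]
0.06 0.5575
0.03 0.5573
-0.0 0.5564
-0.03 0.5556
-0.06 0.5547
[ 0.5179  0.0172 -0.0183] [-6.9  0.4 -2. ] [0.08 2.69 0.11]
```

>>> jog_arm --steps '[[0.3, [0.0007, 0, 0], [0, 0, 0]], [0.3, [0.0014, 0, 0], [0, 0, 0]], [0.3, [0.0014, 0, 0], [0, 0, 0]]]'

```text
time_s: 13.73
eef_pos: [0.518, 0.0172, -0.0188]
eef_rot: [-3.136, 0.045, -0.179]
force: [-9.8, 1.6, -1.3]
width: 0.0555
gripper_force: 4.9
```

>>> jog_arm --steps '[[0.3, [0.0007, 0, 0], [0, 0, 0]], [0.3, [0.0014, 0, 0], [0, 0, 0]], [0.3, [0.0014, 0, 0], [0, 0, 0]]]'

```text
time_s: 13.98
eef_pos: [0.518, 0.0171, -0.019]
eef_rot: [-3.136, 0.046, -0.176]
force: [-14.1, 3.6, 2.6]
width: 0.0555
gripper_force: 7.2
```

```bash
python3 wl.py 9
```

```text
[[99.0, 0.0, 634.6, 105.9], [128.0, 244.0, 528.6, 108.5], [505.0, 241.0, 525.2, -71.4], [511.0, 190.0, 549.7, -72.2], [220.0, 188.0, 554.3, 62.2], [211.0, 193.0, 552.1, 66.5], [159.0, 193.0, 552.8, 90.7], [140.0, 0.0, 634.1, 88.8]]
0.06 0.5574
0.03 0.5572
-0.0 0.5566
-0.03 0.5557
-0.06 0.5549
[ 0.518   0.0171 -0.019 ] [-14.1   3.6   2.6] [1.31 5.19 0.27]
```

>>> jog_arm --steps '[[0.3, [-0.005, 0, 0], [0, 0, 0]], [0.3, [-0.02, 0, 0], [0, 0, 0]], [0.3, [-0.043, 0, 0.02], [0, 0, 0]], [0.3, [-0.043, 0, 0.06], [0, 0, 0]], [0.3, [-0.043, 0, 0.1], [0, 0, 0]], [0.3, [-0.043, 0, 0.14], [0, 0, 0]], [0.3, [-0.035, 0.015, 0.14], [0, 0, -0.12]], [0.3, [-0.025, 0.03, 0.14], [0, 0, -0.24]], [0.3, [-0.015, 0.045, 0.14], [0, 0, -0.36]], [0.3, [-0.005, 0.06, 0.14], [0, 0, -0.48]], [0.3, [0.005, 0.075, 0.14], [0, 0, -0.6]], [0.3, [0.015, 0.09, 0.14], [0, 0, -0.72]], [0.3, [0.025, 0.105, 0.14], [0, 0, -0.84]], [0.3, [0.035, 0.12, 0.14], [0, 0, -0.96]], [0.3, [0.045, 0.127, 0.14], [0, 0, -1.08]], [0.3, [0.054, 0.127, 0.14], [0, 0, -1.2]], [0.3, [0.054, 0.127, 0.14], [0, 0, -1.32]], [0.3, [0.054, 0.127, 0.14], [0, 0, -1.44]], [0.3, [0.054, 0.127, 0.14], [0, 0, -1.571]], [0.3, [0.054, 0.127, 0.14], [0, 0, -1.571]]]'

```text
time_s: 15.7
eef_pos: [0.5788, 0.1456, 0.1236]
eef_rot: [2.128, -2.198, 0.135]
force: [-0.1, -0.9, 0.1]
width: 0.0556
gripper_force: 0.0
```

```bash
python3 wl.py 10; python3 - <<'E'
from plant import env
from h import *
s=env.read_state();print(np.round(R.from_rotvec(s["eef_rot"]).as_matrix(),3).tolist())
E
```

```text
[[378.0, 0.0, 525.9, -31.5], [347.0, 0.0, 552.4, -32.4], [343.0, 130.0, 557.9, 76.3], [258.0, 133.0, 636.2, 76.5], [259.0, 163.0, 637.1, 104.0], [374.0, 162.0, 529.5, 106.4]]
0.06 0.5581
0.03 0.5575
-0.0 0.5569
-0.03 None
-0.06 None
[0.5788 0.1456 0.1236] [-0.1 -0.9  0.1] [0.33 0.   0.03]
[[-0.027, -1.0, 0.004], [-0.993, 0.026, -0.118], [0.118, -0.007, -0.993]]
```

View pics/w10.png

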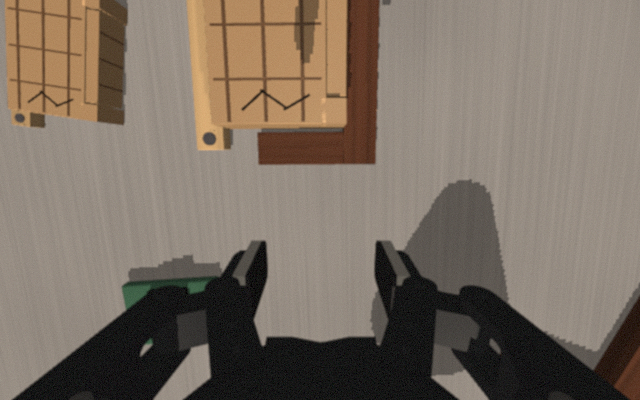

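The wrist view shows the long arm flush on the front (col ~347) and a thin gap at the short arm (row ~130). I'll lower beside it and push -y gently.

>>> jog_arm --steps '[[0.3, [0, 0, -0.035], [0, 0, 0]], [0.3, [0, 0, -0.07], [0, 0, 0]], [0.3, [0, 0, -0.1], [0, 0, 0]], [0.3, [0, 0, -0.125], [0, 0, 0]], [0.3, [0, 0, -0.135], [0, 0, 0]], [0.3, [0, 0, -0.141], [0, 0, 0]], [0.3, [0, -0.005, -0.141], [0, 0, 0]], [0.3, [0, -0.01, -0.141], [0, 0, 0]], [0.3, [0, -0.015, -0.141], [0, 0, 0]], [0.3, [0, -0.019, -0.141], [0, 0, 0]], [0.3, [0, -0.02, -0.141], [0, 0, 0]], [0.3, [0, -0.02, -0.141], [0, 0, 0]]]'

```text
time_s: 16.75
eef_pos: [0.5768, 0.1244, -0.0175]
eef_rot: [2.13, -2.192, 0.132]
force: [0.1, -0.2, -0.7]
width: 0.0553
gripper_force: 0.0
```

```bash
python3 wl.py 11
```

```text
[[434.0, 0.0, 526.6, 11.8], [375.0, 0.0, 551.5, 11.0], [370.0, 83.0, 553.6, 44.4], [374.0, 84.0, 551.9, 44.9], [367.0, 88.0, 555.0, 46.5], [375.0, 91.0, 551.4, 47.9], [371.0, 149.0, 553.2, 73.2], [359.0, 148.0, 558.6, 72.6], [356.0, 159.0, 560.1, 77.6], [190.0, 160.0, 636.6, 76.0], [194.0, 220.0, 637.5, 104.3], [422.0, 220.0, 528.9, 107.2]]
0.06 0.5581
0.03 0.5578
-0.0 None
-0.03 None
-0.06 None
[ 0.5768  0.1244 -0.0175] [ 0.1 -0.2 -0.7] [ 0.37  0.   -0.04]
```

>>> jog_arm --steps '[[0.3, [0, -0.003, 0], [0, 0, 0]], [0.3, [0, -0.006, 0], [0, 0, 0]], [0.3, [0, -0.008, 0], [0, 0, 0]], [0.3, [0, -0.009, 0], [0, 0, 0]], [0.3, [0, -0.01, 0], [0, 0, 0]], [0.3, [0, -0.011, 0], [0, 0, 0]], [0.3, [0, -0.011, 0], [0, 0, 0]]]'

```text
time_s: 17.38
eef_pos: [0.5765, 0.1139, -0.0183]
eef_rot: [2.13, -2.191, 0.131]
force: [0.2, 1.0, 0.0]
width: 0.0555
gripper_force: 0.3
```

>>> jog_arm --steps '[[0.3, [0, -0.001, 0], [0, 0, 0]], [0.3, [0, -0.002, 0], [0, 0, 0]], [0.3, [0, -0.002, 0], [0, 0, 0]]]'

```text
time_s: 17.63
eef_pos: [0.5765, 0.1118, -0.0183]
eef_rot: [2.13, -2.191, 0.132]
force: [-0.5, 1.3, 0.3]
width: 0.0554
gripper_force: 0.6
```

```bash
python3 wl.py 12
```

```text
[[435.0, 0.0, 526.1, -0.5], [376.0, 0.0, 551.0, -1.2], [373.0, 119.0, 552.1, 47.4], [364.0, 125.0, 556.1, 49.9], [375.0, 129.0, 551.2, 51.8], [373.0, 184.0, 552.1, 76.7], [247.0, 182.0, 610.5, 74.2], [221.0, 187.0, 622.8, 76.2], [193.0, 182.0, 635.6, 73.5], [196.0, 241.0, 636.9, 101.9], [421.0, 241.0, 529.0, 104.7]]
0.06 0.5582
0.03 0.5578
-0.0 None
-0.03 None
-0.06 None
[ 0.5765  0.1118 -0.0183] [-0.5  1.3  0.3] [ 0.81 -0.03 -0.03]
```

Contact is made and the square is sliding. I'll continue until the force rises.

>>> jog_arm --steps '[[0.3, [0, -0.0007, 0], [0, 0, 0]], [0.3, [0, -0.0014, 0], [0, 0, 0]], [0.3, [0, -0.0014, 0], [0, 0, 0]]]'

```text
time_s: 17.93
eef_pos: [0.5764, 0.1104, -0.0183]
eef_rot: [2.13, -2.19, 0.131]
force: [-0.6, 1.4, -0.4]
width: 0.0554
gripper_force: 0.7
```

>>> jog_arm --steps '[[0.3, [0, -0.0007, 0], [0, 0, 0]], [0.3, [0, -0.0014, 0], [0, 0, 0]], [0.3, [0, -0.0014, 0], [0, 0, 0]]]'

```text
time_s: 18.18
eef_pos: [0.5764, 0.1102, -0.0183]
eef_rot: [2.131, -2.192, 0.13]
force: [-1.5, 6.0, 0.6]
width: 0.0556
gripper_force: 3.0
```

>>> jog_arm --steps '[[0.3, [0, -0.0007, 0], [0, 0, 0]], [0.3, [0, -0.0014, 0], [0, 0, 0]], [0.3, [0, -0.0014, 0], [0, 0, 0]]]'

```text
time_s: 18.43
eef_pos: [0.5765, 0.1101, -0.0183]
eef_rot: [2.132, -2.193, 0.129]
force: [-3.1, 10.1, 1.0]
width: 0.0557
gripper_force: 5.2
```

>>> jog_arm --steps '[[0.3, [0, 0.003, 0], [0, 0, 0]], [0.3, [0, 0.01, 0], [0, 0, 0]], [0.3, [0, 0.025, 0], [0, 0, 0]], [0.3, [0, 0.035, 0.03], [0, 0, 0]], [0.3, [0, 0.035, 0.07], [0, 0, 0]], [0.3, [0, 0.04, 0.11], [0, 0, 0]], [0.3, [-0.02, 0.06, 0.15], [0, 0, 0]], [0.3, [-0.04, 0.09, 0.18], [0, 0, 0]], [0.3, [-0.06, 0.12, 0.2], [0, 0, 0]], [0.3, [-0.06, 0.12, 0.2], [0, 0, 0]], [0.3, [-0.06, 0.12, 0.2], [0, 0, 0]]]'

```text
time_s: 19.35
eef_pos: [0.5162, 0.2309, 0.1843]
eef_rot: [2.137, -2.19, 0.133]
force: [0.5, 0.7, -0.3]
width: 0.0554
gripper_force: 0.0
```

```bash
python3 wl.py 13; python3 look.py 4 .557 .076 -.02
```

```text
[[631.0, 151.0, 168.6, 188.3], [601.0, 137.0, 204.1, 172.1], [583.0, 140.0, 223.6, 174.9], [503.0, 285.0, 299.1, 346.2], [431.0, 256.0, 387.9, 307.4], [420.0, 274.0, 400.3, 330.0], [437.0, 290.0, 378.9, 351.1], [451.0, 294.0, 361.6, 356.7], [467.0, 285.0, 342.7, 345.3], [486.0, 288.0, 319.4, 349.7], [532.0, 322.0, 259.4, 395.9]]
0.06 0.5578
0.03 0.665
-0.0 None
-0.03 None
-0.06 None
[0.5162 0.2309 0.1843] [ 0.5  0.7 -0.3] [ 0.4  -0.06  0.02]
[0.5161 0.2292 0.1825] [ 0.5  -0.09 -0.87] 0.055440355118756515
sq [[0.5572, 0.0733], -0.0231, [0.0011, -0.0049], [0.73, 0.85, 1.03, 0.84]]
box [[0.5577, 0.0763], -0.0215, [-0.0357, -0.0064], 'width', 0.1487, 'panel', -0.0003, [0.0008, 39.0]]
rel [[-0.0004, -0.003], -0.0016]
```

View pics/w13.png

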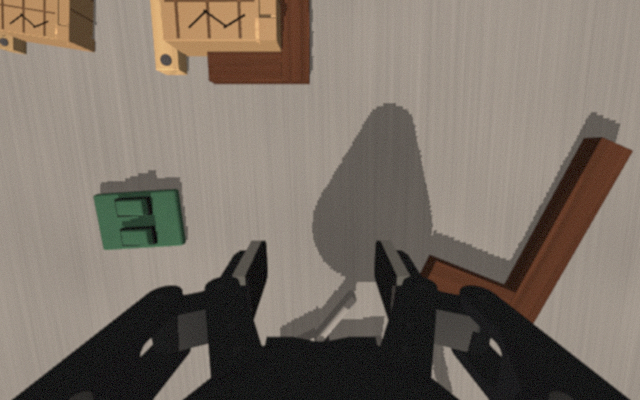

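The wrist view shows the square snug round the corner at (305,80), and the green panel at (140,218) untouched. The top view puts the square within 0.4 mm across the front, 0.002 rad in yaw, and the panel 0.3 mm proud. Its -3 mm along the side can't be real, because the square would be inside the box. The arm stopped hard on the left end at 10 N after closing the roughly 4 mm gap. I'm handing in.

```bash
python3 -c "
from plant import env
print(env.close_job())"
```

```text
the job is handed in; nothing more can be done
None
```

I handed the job in with the square snug round the box's front left corner and the panel pressed level (about 0.3 mm proud by the top camera); pushing forces stayed around 14 N or less, but the side fit rests on the arm stopping against the left end, because the top camera's reading there was off by about 3 mm.

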